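# Sort the washed mixing tins by height on the drying board

## Robot

A 6-joint arm with a two-finger parallel gripper is mounted at the origin on a cart in front of the work surface, level with it; the furniture and walls round the work are solid. World frame = base frame: x ahead of the robot, y to its left, z up, the work surface at z = 0. Lengths are in m, angles in rad, forces in N, time in s.
With the tool pointing down it reaches from about 0.225 to 0.875 m from the base axis. Payload 3.4 kg.
Tool frame: the origin (TCP) lies on the centre line of the jaws, within the pads' length; the fingertips stand ahead of it and the grasp point (between the pads) lies 6 mm ahead of it (bot.tips_ahead is the z of the fingertips in the tool frame, in m); z points along the fingers, y is the line along which they close (so a half turn about z gives the same grasp; the last joint's range is limited). The gripper opens to 85 mm and grips with 20 to 120 N. Pads are 22 mm wide; open, the fingers measure 114 mm over their backs; the gripper's body (76 mm by 85 mm) begins 54 mm behind the grasp point. The pads swing forward as they close: fully open they stand 13 mm farther back than shut.
Start: joints at [-1.233, 0.276, 1.505, -0, 1.361, -0.121], TCP at [0.255, -0.516, 0.256] pointing down, gripper open.
Joint ranges: [-2.89, 2.89], [-0.75, 2.08], [0.22, 2.7], [-1.18, 4.32], [0.11, 2.71], [-2.7, 2.7]. Speed limits (rad/s): [2.57, 2.57, 3.14, 3.14, 3.14, 3.14].

## Interface

Orientations are given as a rotation vector (axis times angle).
In Python, from station import bot gives the robot as it stands.
- The arm moves only by the shell command python3 -m crank 'ROWS'. ROWS is text: rows parted by semicolons, each of 7 numbers parted by spaces: the shift along the tool's x, y, z scaled (see below), then the turn, a rotation vector about the tool's x, y, z scaled (see below), then the closure, from 0 (fully open) to 1 (shut). A call has 1 to 10 rows; each row shifts and turns the commanded pose from where the row before left it, along the tool's axes as they then stand; what a row does not reach is not made up. The controller multiplies each number of a shift by 30 cm and each number of a turn by 1.5 rad. A row lasts 1/10 s, in which the tool goes at most 50 mm and 8.59 degrees, less where a joint would pass 70% of its speed; a pose out of reach is approached as far as the arm can. A call with a number of a shift or a turn outside -1 to 1 is refused whole. A call with a gripper value outside its range is refused whole. The fingers move at their own pace and stop on an object; the grip force is fixed at half the most. Time passes only in rows, so rows that do not move let the fingers close. It gives the time, the measured TCP pose, the force, the opening and the grip force at its end, in the units of the state.
- bot.observe(): the state, without advancing time (a new reading comes with each control period).
- bot.read_camera(name): name is "scene" or "top" or "wrist"; returns a dict with "pixels" (480x640x3 uint8, blue, green, red), "K" (3x3 intrinsics, pixels), "k1" (the pictures are not rectified: a ray, as slopes to the right and down, at radius r is drawn at 1 + k1 r^2 times it, then the intrinsics apply), "extrinsics" (4x4, takes a point from world to camera coordinates); the wrist camera has in their place "T_tool_cam" (4x4, takes a point from camera to tool coordinates, whose origin is the TCP and whose axes are the flange's). Camera axes: x right, y up, looking along -z (the intrinsics and any distortion apply to the point x, -y, -z); pixel columns grow to the right and rows downward; lengths in m; the calibration is good to about 2 mm. A picture is of the moment at which its call begins: read the wrist's pose just before it. There is no depth.
- bot.hand_in(): hands the job in; it is judged then, once.
Trained networks look in the newest picture that a camera, given by its name, has taken for a name from the list of things; names that differ only in an ending like _2 or _b are one class to them, and where a whole thing is asked for, a point or a joint stands for the part that bears it (a point fixed in the world has none). Each returns a list of dicts, best first, with "confidence" (0 to 1); they miss things now and then, are a little off and sometimes report something else, mostly with a low value. They report only what shows in the picture. A call takes as long as a camera call. They do not tell look-alikes from the thing itself.
- bot.recognise(label, camera): "box" ([left, top, right, bottom] in pixels, round what is visible of it).
- bot.trace(label, camera): "region" (480x640 bool, what is visible of it) and "box" ([left, top, right, bottom] in pixels, round what is visible of it).
The state is a dict: "time_s": time; "joints": joint angles; "dq": joint speeds; "joint_efforts": joint torques, N m; "tool_pos": TCP position; "tcp_rot": TCP orientation; "wrist_force": force on the tool from outside, world axes, zero at the start; "ft_torque": the same for the moment, N m; "width": finger opening in m; "grip_force": force on a finger pad.
Only numpy, scipy, OpenCV 4.12 (cv2) and the standard library are available. Lean on these libraries where they do the work, as an engineer would, in place of code of your own. Each camera call takes 0.05 s, during which the arm holds its last target. There are 200 camera calls.

## Task

Put the three washed mixing tins that stand on the bench away on the drying board, each in the row that already holds a tin of its own height. One of them stands mouth up: turn it over, so that in the end every tin stands mouth down, flat on the board between the strips of its row. Leave the two tins already on the board standing in their rows, and do not shift the roll of tape or the marker pen.

Things in the scene. Friction and masses are not known exactly. Their poses are not given: they have to be found in the camera images.
- board: plywood drying board, fixed, 230 (its x) x 220 (y) mm; origin under its centre at bench height. Two rows along its x, centre lines at y = +62.5 and -62.5 mm, floor 16 mm above the bench, each 64 mm wide between strips 8 mm high (the outer ones 8 mm wide, the middle one 61). A row takes three tins, at x = -70, 0 and +70 mm; the tins already there stand at x = +70; an end strip closes the +x end
- row_left (a point): middle of the floor of the row at the board's +y side; axes as the board
- row_right (a point): middle of the floor of the row at the board's -y side; axes as the board
- tall_on_board: tall square aluminium tin, 50 x 50 mm, 95 mm high, wall 3 mm, one end open; loose, standing mouth down at the far end of one of the rows (which one varies). Origin at the centre of its open end, z up towards the closed end
- short_on_board: short tin, same but 65 mm high, standing mouth down at the far end of the other row. Origin at the centre of its open end, z up towards the closed end
- tall_tin: tall tin, 50 x 50 x 95 mm, about 0.12 kg, mouth down on the bench. Origin at the centre of its open end, z up towards the closed end; x and y square to its sides
- short_tin: short tin, 50 x 50 x 65 mm, about 0.09 kg, mouth down on the bench. Origin at the centre of its open end, z up towards the closed end; x and y square to its sides
- upturned_tin: short tin, 50 x 50 x 65 mm, about 0.09 kg, standing mouth up on the bench: the one to turn over. Origin at the centre of its closed end, z towards the mouth (up at the start); x and y square to its sides
- upturned_tin_mouth (a point): centre of the open end of the upturned tin, 65 mm along its z from its origin
- tape: roll of tape lying flat, 108 mm across, 24 mm high, loose; not to be shifted. Origin under its centre
- marker: marker pen lying on the bench, 135 mm long (its y), 17 mm thick, loose; not to be shifted. Origin under its middle
Things that resemble listed ones, but are neither listed nor needed, are in the scene too. Leave any orange or purple look-alike of the short_tin alone.

How it is judged:
By the outcome, as a careful person would: the job done as asked, in the order asked, and still so for the second after the job is handed in, with the robot touching nothing.
It also fails if it takes over 72 s, if anything falls off the work surface, if the arm or the gripper's body presses on something with over 40 N, if the wrist force passes 120 N, or if a joint passes its speed limit or range.

## Working session

There is one attempt and no reset: what is moved stays moved. The work goes in short steps, Python scripts to look and compute and a shell command to move; the robot and the scene stay as the last step left them, time stands still between calls to the robot, and variables do not carry over. Pictures are saved under pics/ and viewed, at most 11 in all, crops included, and the job is handed in when it is done.

```bash
mkdir -p pics; ls; python3 - <<'E'
from station import bot
import cv2,numpy as np
np.set_printoptions(precision=4,suppress=True)
for c in("scene","top"):
    r=bot.read_camera(c); cv2.imwrite(f"pics/{c}0.png",r["pixels"])
    print(c,r["K"],r["k1"],r["extrinsics"])
    for l in("board","tall_on_board","short_on_board","tall_tin","short_tin","upturned_tin","tape","marker"):
        for d in bot.recognise(l,c): print(l,np.round(d["box"]),round(d["confidence"],2))
s=bot.observe();print(s, bot.tips_ahead)
print(bot.read_camera("wrist")["T_tool_cam"])
E
```

```text
pics
scene [[603.1228   0.     323.0116]
 [  0.     603.1228 234.2013]
 [  0.       0.       1.    ]] 0.00958664206377698 [[-0.6435 -0.7652 -0.0198  0.3532]
 [ 0.4875 -0.4297  0.7601 -0.3035]
 [-0.5901  0.4795  0.6495 -0.8811]
 [ 0.      0.      0.      1.    ]]
board [335. 161. 462. 243.] 0.94
board [209. 310. 251. 364.] 0.64
tall_on_board [396. 127. 431. 178.] 0.67
short_on_board [351. 156. 380. 195.] 0.58
tall_tin [211. 209. 250. 274.] 0.57
short_tin [284. 258. 318. 311.] 0.93
short_tin [341. 235. 373. 278.] 0.87
short_tin [374. 282. 409. 329.] 0.67
short_tin [305. 205. 331. 246.] 0.56
upturned_tin [208. 305. 253. 366.] 0.83
tape [124. 288. 184. 347.] 0.59
marker [295. 324. 357. 375.] 0.58
top [[491.0769   0.     321.566 ]
 [  0.     491.0769 238.5704]
 [  0.       0.       1.    ]] -0.12683115789572355 [[ 0.023  -0.9997 -0.0068  0.0039]
 [ 0.9968  0.0224  0.0772 -0.5073]
 [-0.077  -0.0085  0.997  -1.135 ]
 [ 0.      0.      0.      1.    ]]
board [378. 166. 478. 275.] 0.77
board [398. 170. 429. 201.] 0.62
tall_on_board [452. 174. 487. 208.] 0.63
short_on_board [400. 167. 429. 200
[... 295 characters left out ...]
0.9
marker [230. 301. 287. 301.] 0.76
marker [267. 235. 295. 262.] 0.48
{'time_s': 0.9, 'joints': array([-1.233 ,  0.2759,  1.5049,  0.    ,  1.3607, -0.121 ]), 'dq': array([-0.0005,  0.0014, -0.001 ,  0.0006,  0.0008, -0.0002]), 'joint_efforts': array([  0.    , -41.6637, -24.6101,  -0.0001,  -0.0001,  -0.    ]), 'tool_pos': array([ 0.2547, -0.5156,  0.2563]), 'tcp_rot': array([3.0592, 0.7143, 0.    ]), 'wrist_force': array([0.0921, 0.2001, 0.2775]), 'ft_torque': array([ 0.018 , -0.0284,  0.0029]), 'grip_force': 0.0, 'width': 0.08520969279456635} 0.025
[[-0.001   0.9529  0.3033  0.0776]
 [ 1.      0.0009  0.0007  0.0006]
 [ 0.0004  0.3033 -0.9529 -0.1176]
 [ 0.      0.      0.      1.    ]]
```

View pics/top0.png

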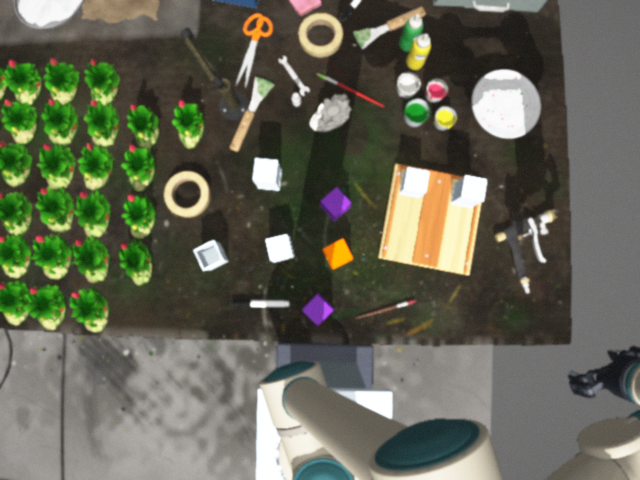

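View pics/scene0.png

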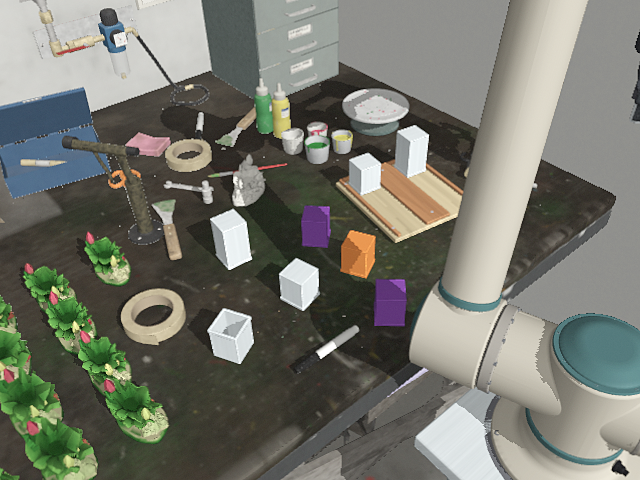

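The top view shows the board at right, around (430,220), with the short tin in its left row (415,182) and the tall tin in its right row (468,190). The bench tins are the tall one at (267,174), the short one at (280,248) and the upturned one at (210,256). The purple and orange look-alikes are at (336,203), (338,254) and (318,310). The scene view agrees with all of this. Next I'll fit poses to the traced silhouettes.

```bash
cat > h.py <<'E'
from station import bot
import cv2,numpy as np
from scipy.optimize import minimize
from scipy.spatial.transform import Rotation as Ro
np.set_printoptions(precision=4,suppress=True)
def project(P,r):
    E=r["extrinsics"] if "extrinsics" in r else None
    c=P@E[:3,:3].T+E[:3,3]; s=np.c_[c[:,0],-c[:,1]]/(-c[:,2:3])
    s=s*(1+r["k1"]*(s**2).sum(1,keepdims=True))
    return s@np.diag(np.diag(r["K"])[:2])+r["K"][:2,2]
def box(p,lx,ly,h,z0=0.):
    c,s=np.cos(p[2]),np.sin(p[2])
    X=np.array([[a*lx/2,b*ly/2] for a in(-1,1) for b in(-1,1)])@np.array([[c,s],[-s,c]])+p[:2]
    return np.vstack([np.c_[X,np.full(4,z)] for z in(z0,z0+h)])
def fit(p0,dims,views,z0=0.):
    """views: (cam, region, ignore)"""
    U=4
    big=[(r,cv2.resize(g.astype(np.uint8),None,fx=U,fy=U,interpolation=cv2.INTER_NEAREST),
          cv2.resize(1-i.astype(np.uint8),None,fx=U,fy=U,interpolation=cv2.INTER_NEAREST)) for r,g,i in views]
    def cost(p):
        t=0
        for r,g,k in big:
            uv=(project(box(p,*dims,z0),r)+.5)*U
            m=np.zeros_like(g); cv2.fillConvexPoly(m,cv2.convexHull(np.round(uv*16).astype(np.int32)),1,shift=4)
            t+=((m^g)&k).sum()/max(g.sum(),1)
        return t
    best=None
    for y in np.arange(0,np.pi/2,np.pi/12) if len(p0)==2 else [p0[2]]:
        q=np.array([p0[0],p0[1],y])
        o=minimize(cost,q,method="Nelder-Mead",options=dict(initial_simplex=q+np.array([[0,0,0],[.02,0,0],[0,.02,0],[0,0,.2]]),xatol=2e-4,fatol=1e-4))
        if best is None or o.fun<best.fun: best=o
    return best.x,best.fun
def ground(u,v,r,z):
    o=minimize(lambda p:((project(np.array([[p[0],p[1],z]]),r)[0]-[u,v])**2).sum(),[.5,0],method="Nelder-Mead");return o.x
def seg(label,cam,near,tol=25):
    for d in bot.trace(label,cam):
        b=d["box"]; 
        if np.hypot((b[0]+b[2])/2-near[0],(b[1]+b[3])/2-near[1])<tol: return d["region"]
    return None
E
python3 - <<'E'
from h import *
T={"tall_tin":((267,174),(231,241),.095),"short_tin":((280,248),(301,284),.065),"upturned_tin":((211,256),(231,335),.065)}
B={"short_on_board":((415,183),(366,175),.065),"tall_on_board":((470,190),(413,152),.095)}
cams={};reg={}
for i,c in enumerate(("top","scene")):
    cams[c]=bot.read_camera(c)
    for l,v in {**T,**B,"board":((428,220),(400,200))}.items(): reg[l,c]=seg(l,c,v[i])
Z=np.zeros((480,640),bool)
for l,v in {**T,**B}.items():
    z0=.016 if l in B else 0
    p0=ground(*v[0],cams["top"],v[2]*.7)
    for cs in(("top","scene"),("top",),("scene",)):
        vs=[(cams[c],reg[l,c],Z) for c in cs if reg[l,c] is not None]
        if vs: print(l,cs,*fit(p0,(.05,.05,v[2]),vs,z0))
ig={}
for c in cams:
    m=Z.copy()
    for l in B:
        if reg[l,c] is not None: m|=reg[l,c]
    ig[c]=cv2.dilate(m.astype(np.uint8),np.ones((5,5)))>0
p0=np.r_[ground(430,220,cams["top"],.02),0.]
for cs in(("top","scene"),("top",),("scene",)):
    vs=[(cams[c],reg["board",c],ig[c]) for c in cs if reg["board",c] is not None]
    if vs: print("board",cs,*fit(p0,(.23,.22,.022),vs))
print(bot.observe()["time_s"])
E
```

```text
tall_tin ('top', 'scene') [ 0.6533  0.1456 -0.0709] 0.10868753719804163
tall_tin ('top',) [ 0.6534  0.1464 -0.077 ] 0.055890992167101826
tall_tin ('scene',) [ 0.655   0.1441 -0.0861] 0.03082044673539519
short_tin ('top', 'scene') [0.4824 0.1117 0.2661] 0.12417316982534374
short_tin ('top',) [0.445  0.0074 0.7405] 1.8551282051282052
short_tin ('scene',) [0.4834 0.1102 0.272 ] 0.03248517786561265
upturned_tin ('top', 'scene') [0.4621 0.2721 0.4913] 0.13116557308853516
upturned_tin ('top',) [0.4615 0.2728 0.4756] 0.040912518853695325
upturned_tin ('scene',) [0.4645 0.2708 0.4918] 0.03567399887196841
short_on_board ('top', 'scene') [ 0.6403 -0.1966  1.4226] 0.14983262636683614
short_on_board ('top',) [ 0.6403 -0.1958  1.4171] 0.059790732436472344
short_on_board ('scene',) [ 0.6428 -0.2001 -0.2348] 0.045485792850595785
tall_on_board ('top', 'scene') [ 0.6231 -0.324  -0.1907] 0.03886217948717949
tall_on_board ('scene',) [ 0.6231 -0.324  -0.1907] 0.03886217948717949
board ('top', 'scene') [ 0.5635 -0.2466 -0.1729] 0.32086652957569894
board ('top',) [ 0.5618 -0.2455 -0.1699] 0.1485925441014333
board ('scene',) [ 0.5695 -0.2554 -0.1649] 0.11454359673024524
1.65
```

```bash
cat > g.py <<'E'
# python3 g.py x y z toolx_angle : shift (units of 30cm, in tool frame after the turn) and turn (units 1.5 rad, tool axes) to tool-down pose
import sys;from h import *
def go(x,y,z,a,pitch=0.):
    s=bot.observe();R0=Ro.from_rotvec(s["tcp_rot"])
    R1=Ro.from_euler("z",a)*Ro.from_euler("x",np.pi)*Ro.from_euler("y",pitch)
    d=np.array([x,y,z])-s["tool_pos"]
    print("t%.2f pos"%s["time_s"],s["tool_pos"],"shift(after turn)",R1.inv().apply(d)/.3,"shift(before)",R0.inv().apply(d)/.3,"turn",(R0.inv()*R1).as_rotvec()/1.5,"w",s["width"])
if __name__=="__main__": go(*map(float,sys.argv[1:]))
E
python3 g.py .653 .146 .256 -.075; python3 -m crank '0 0 0 0 0 0.07 0'; python3 g.py .653 .146 .256 -.075
```

```text
t1.65 pos [ 0.2546 -0.5156  0.2563] shift(after turn) [ 1.1589 -2.2985  0.0011] shift(before) [ 2.1672 -1.389   0.0009] turn [0.0001 0.     0.3559] w 0.08518072297314877
time_s: 1.75
tool_pos: [0.2546, -0.5156, 0.2563]
tcp_rot: [3.093, 0.549, 0.0]
wrist_force: [0.4, -0.2, -0.4]
width: 0.0851
grip_force: 0.0
t1.75 pos [ 0.2546 -0.5156  0.2563] shift(after turn) [ 1.159  -2.2985  0.0011] shift(before) [ 2.0054 -1.6139  0.001 ] turn [ 0.     -0.      0.2841] w 0.08514924902921255
```

```bash
python3 -m crank '0 0 0 0 0 0.095 0;0 0 0 0 0 0.095 0;0 0 0 0 0 0.094 0;.06 -.12 0 0 0 0 0;.06 -.12 0 0 0 0 0;.06 -.12 0 0 0 0 0;.06 -.12 0 0 0 0 0;.06 -.12 0 0 0 0 0;.06 -.12 0 0 0 0 0;.06 -.12 0 0 0 0 0'
python3 -m crank '.06 -.12 0 0 0 0 0;.06 -.12 0 0 0 0 0;.06 -.12 0 0 0 0 0;.06 -.12 0 0 0 0 0;.06 -.12 0 0 0 0 0;.06 -.12 0 0 0 0 0;.06 -.12 0 0 0 0 0;.06 -.12 0 0 0 0 0;.06 -.12 0 0 0 0 0;.06 -.12 0 0 0 0 0'
python3 - <<'E'
from h import *
T={"tall_tin":((267,174),(231,241),.095)}
cams={};reg={}
for i,c in enumerate(("top","scene")):
    cams[c]=bot.read_camera(c)
    reg["board",c]=seg("board",c,((428,220),(400,200))[i],40)
    im=cams[c]["pixels"]; cv2.imwrite(f"pics/{c}1.png",im)
top=cams["top"]["pixels"][150:290,360:500]; m=reg["board","top"][150:290,360:500]
ov=top.copy(); ov[m]=ov[m]//2+[0,127,0]
big=np.hstack([cv2.resize(x,None,fx=2.8,fy=2.8,interpolation=cv2.INTER_NEAREST) for x in (top,ov.astype(np.uint8))])
cv2.imwrite("pics/board1.png",big)
s=cams["scene"]["pixels"][110:260,320:520]; cv2.imwrite("pics/board2.png",cv2.resize(s,None,fx=4,fy=4,interpolation=cv2.INTER_NEAREST))
E
python3 g.py .653 .146 .256 -.075
```

```text
time_s: 2.75
tool_pos: [0.3991, -0.2719, 0.2565]
tcp_rot: [3.139, -0.114, 0.001]
wrist_force: [0.1, -0.2, 0.6]
width: 0.0855
grip_force: 0.0
time_s: 3.75
tool_pos: [0.6047, 0.0743, 0.2564]
tcp_rot: [3.139, -0.113, 0.001]
wrist_force: [0.5, -0.9, -0.0]
width: 0.0855
grip_force: 0.0
t3.95 pos [0.604  0.0734 0.2558] shift(after turn) [ 0.1447 -0.2534 -0.0007] shift(before) [ 0.1459 -0.2528 -0.001 ] turn [0.0005 0.0006 0.0032] w 0.08560350006649814
```

View pics/board1.png

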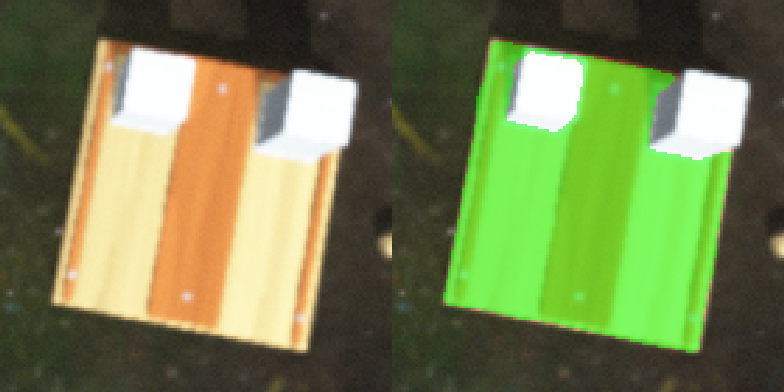

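View pics/board2.png

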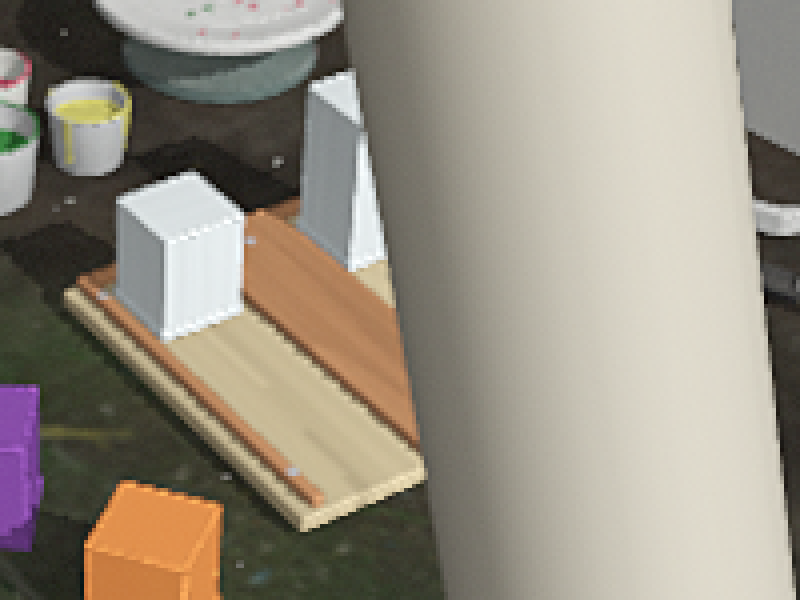

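```bash
python3 - <<'E'
from h import *
from scipy.optimize import least_squares
top,sc=bot.read_camera("top"),bot.read_camera("scene")
C=dict(UL=(.115,.11),LL=(-.115,.11),LR=(-.115,-.11))
obs=[(top,"UL",(395,164.3)),(top,"LL",(378.7,258.0)),(top,"LR",(469,275.2)),(sc,"UL",(336,182.3)),(sc,"LL",(395.2,240.3))]
def f(p,o):
    c,s=np.cos(p[2]),np.sin(p[2]);r=[]
    for cam,k,uv in o:
        x,y=C[k];r.append(project(np.array([[p[0]+c*x-s*y,p[1]+s*x+c*y,.016]]),cam)[0]-uv)
    return np.concatenate(r)
for o in (obs[:3],obs[3:],obs):
    q=least_squares(f,[.56,-.246,-.17],args=(o,)); print(q.x,q.fun)
E
python3 g.py .654 .1455 .150 -.075
```

```text
[ 0.5594 -0.2465 -0.163 ] [ 0.0715 -0.3448 -0.3114  0.2936  0.2499  0.0351]
[ 0.5614 -0.2489 -0.1782] [ 0.1066  0.3001 -0.0935 -0.2264]
[ 0.56   -0.2472 -0.17  ] [ 0.7399 -0.8316 -0.2928 -0.3442  0.1535  0.0381 -0.2054  1.1752  0.452
  0.5582]
t4.05 pos [0.6035 0.0721 0.2562] shift(after turn) [ 0.1496 -0.2567  0.3539] shift(before) [ 0.1505 -0.2566  0.3536] turn [0.0005 0.0005 0.0016] w 0.08547853297878837
```

```bash
python3 -m crank '.05 -.085 0 0 0 0 0;.05 -.085 0 0 0 0 0;.05 -.087 0 0 0 0 0;0 0 .1 0 0 0 0;0 0 .1 0 0 0 0;0 0 .1 0 0 0 0;0 0 .1 0 0 0 0;0 0 .1 0 0 0 0;0 0 .1 0 0 0 0;0 0 0 0 0 0 0.3'
python3 g.py .654 .1455 .076 -.075
```

```text
time_s: 5.05
tool_pos: [0.6508, 0.1443, 0.0722]
tcp_rot: [3.138, -0.116, -0.015]
wrist_force: [0.3, -0.1, -0.2]
width: 0.0734
grip_force: 0.0
t5.05 pos [0.6508 0.1443 0.0722] shift(after turn) [ 0.0103 -0.0047 -0.0127] shift(before) [ 0.0102 -0.0046 -0.0128] turn [0.0015 0.0063 0.0006] w 0.07337177147564374
```

```bash
python3 -m crank '0 0 0 0 0 0 1;0 0 0 0 0 0 1;0 0 0 0 0 0 1;0 0 0 0 0 0 1;0 0 0 0 0 0 1'
python3 g.py .4807 -.2975 .27 -.168
```

```text
time_s: 5.55
tool_pos: [0.6555, 0.1463, 0.0782]
tcp_rot: [3.14, -0.113, 0.005]
wrist_force: [-0.6, -0.5, 6.5]
width: 0.0493
grip_force: 62.8
t5.55 pos [0.6555 0.1463 0.0782] shift(after turn) [-0.3271  1.556  -0.6395] shift(before) [-0.4726  1.5175 -0.6412] turn [-0.0002 -0.0022  0.064 ] w 0.04928175803987232
```

```bash
python3 -m crank '0 0 -.08 0 0 0 1;0 0 -.1 0 0 0 1;0 0 -.1 0 0 0 1;0 0 -.1 0 0 0 1;0 0 -.1 0 0 .032 1;0 0 -.06 0 0 .032 1;-.02 .1 0 0 0 0 1;-.02 .1 0 0 0 0 1;-.02 .1 0 0 0 0 1;-.02 .1 0 0 0 0 1'
python3 -m crank '-.025 .115 0 0 0 0 1;-.025 .115 0 0 0 0 1;-.025 .115 0 0 0 0 1;-.025 .115 0 0 0 0 1;-.025 .115 0 0 0 0 1;-.025 .115 0 0 0 0 1;-.025 .115 0 0 0 0 1;-.025 .115 0 0 0 0 1;-.025 .115 0 0 0 0 1;-.02 .1 0 0 0 0 1'
python3 -m crank '0 0 0 0 0 0 1;0 0 0 0 0 0 1'
python3 g.py .4807 -.2975 .095 -.168
```

```text
time_s: 6.55
tool_pos: [0.6099, 0.0315, 0.2381]
tcp_rot: [-3.131, 0.263, 0.001]
wrist_force: [0.3, -0.6, -1.7]
width: 0.0495
grip_force: 62.6
time_s: 7.55
tool_pos: [0.4803, -0.2925, 0.2383]
tcp_rot: [3.13, -0.264, -0.0]
wrist_force: [0.0, -0.0, -2.0]
width: 0.0491
grip_force: 62.6
time_s: 7.75
tool_pos: [0.4809, -0.2913, 0.2381]
tcp_rot: [-3.129, 0.266, 0.0]
wrist_force: [-0.1, -0.0, -2.3]
width: 0.0494
grip_force: 62.6
t7.75 pos [ 0.4809 -0.2913  0.2381] shift(after turn) [0.0029 0.0204 0.4769] shift(before) [0.0031 0.021  0.4768] turn [-0.0007  0.0002 -0.0012] w 0.0493628221325963
```

```bash
python3 -m crank '0 .02 .08 0 0 0 1;0 0 .1 0 0 0 1;0 0 .1 0 0 0 1;0 0 .1 0 0 0 1;0 0 .06 0 0 0 1;0 0 .02 0 0 0 1;0 0 0.005 0 0 0 1;0 0 0.005 0 0 0 1;0 0 0.005 0 0 0 1;0 0 0 0 0 0 1'
python3 g.py .4807 -.2975 .095 -.168
```

```text
time_s: 8.75
tool_pos: [0.4807, -0.2974, 0.0967]
tcp_rot: [3.13, -0.264, 0.002]
wrist_force: [-0.3, -0.5, -1.6]
width: 0.0493
grip_force: 62.7
t8.75 pos [ 0.4807 -0.2974  0.0967] shift(after turn) [0.0001 0.0004 0.0055] shift(before) [0.0001 0.0004 0.0055] turn [ 0.0006 -0.001  -0.    ] w 0.04927456493984371
```

Still hanging free (about −2 N), so I'll lower slowly until it touches.

```bash
python3 -m crank '0 0 0.005 0 0 0 1;0 0 0.005 0 0 0 1;0 0 0 0 0 0 1'; python3 -m crank '0 0 .005 0 0 0 1;0 0 0 0 0 0 1'
```

```text
time_s: 9.05
tool_pos: [0.4805, -0.2975, 0.0942]
tcp_rot: [3.13, -0.264, 0.002]
wrist_force: [-1.4, 0.3, 5.3]
width: 0.0493
grip_force: 63.2
time_s: 9.25
tool_pos: [0.4806, -0.2975, 0.0941]
tcp_rot: [3.129, -0.264, 0.003]
wrist_force: [-2.7, 1.7, 13.0]
width: 0.0493
grip_force: 64.1
```

```bash
python3 -m crank '0 0 0 0 0 0 .3;0 0 0 0 0 0 0;0 0 0 0 0 0 0;0 0 -.05 0 0 0 0;0 0 -.1 0 0 0 0;0 0 -.1 0 0 0 0;0 0 -.1 0 0 0 0;0 0 -.1 0 0 0 0;0 0 0 0 0 0 0'
python3 g.py .483 .1108 .22 .268
python3 - <<'E'
from h import *
r=bot.read_camera("scene"); cv2.imwrite("pics/s2.png",r["pixels"])
w=bot.read_camera("wrist"); cv2.imwrite("pics/w2.png",np.hstack([cv2.resize(w["pixels"],(400,300)),cv2.resize(r["pixels"],(400,300))]))
E
```

```text
time_s: 10.15
tool_pos: [0.4823, -0.2988, 0.2305]
tcp_rot: [3.126, -0.264, 0.012]
wrist_force: [1.1, -0.4, -0.9]
width: 0.0857
grip_force: 0.0
t10.15 pos [ 0.4823 -0.2988  0.2305] shift(after turn) [ 0.3639 -1.3159  0.0351] shift(before) [-0.2264 -1.3466  0.0275] turn [ 0.004  -0.0044 -0.2908] w 0.08566893624672964
```

View pics/w2.png

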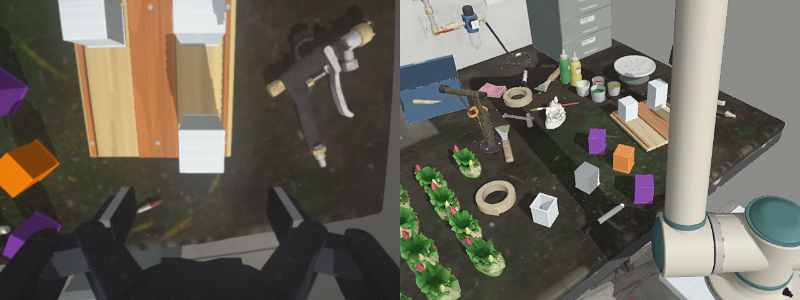

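The wrist picture (left half) shows the tall tin standing in the right row near (200,145), with both original tins still in place. Now the short tin.

```bash
python3 -m crank '0 0 0 0 0 -.097 0;0 0 0 0 0 -.097 0;0 0 0 0 0 -.096 0;.03 -.11 0 0 0 0 0;.03 -.11 0 0 0 0 0;.03 -.11 0 0 0 0 0;.03 -.11 0 0 0 0 0;.03 -.11 0 0 0 0 0;.03 -.11 0 0 0 0 0;.03 -.11 0 0 0 0 0'
python3 -m crank '.03 -.11 0 0 0 0 0;.03 -.11 0 0 0 0 0;.03 -.11 0 0 0 0 0;.03 -.11 0 0 0 0 0;.03 -.1 0 0 0 0 0;0 0 0 0 0 0 0;0 0 0 0 0 0 0'
python3 g.py .483 .1108 .055 .268
```

```text
time_s: 11.25
tool_pos: [0.4789, -0.0561, 0.2244]
tcp_rot: [-3.112, -0.417, 0.005]
wrist_force: [0.2, 1.1, -0.2]
width: 0.0856
grip_force: 0.0
time_s: 11.95
tool_pos: [0.4799, 0.1106, 0.2247]
tcp_rot: [3.113, 0.421, -0.005]
wrist_force: [0.6, -1.1, 0.7]
width: 0.0857
grip_force: 0.0
t11.95 pos [0.4799 0.1106 0.2247] shift(after turn) [0.0102 0.002  0.5658] shift(before) [0.0121 0.0019 0.5658] turn [0.0001 0.0022 0.0004] w 0.0857490551357343
```

```bash
python3 -m crank '.01 0 .1 0 0 0 0;0 0 .12 0 0 0 0;0 0 .12 0 0 0 0;0 0 .11 0 0 0 0;0 0 .09 0 0 0 0;0 0 .025 0 0 0 .3;0 0 0 0 0 0 1;0 0 0 0 0 0 1;0 0 0 0 0 0 1;0 0 0 0 0 0 1'
python3 -m crank '0 0 0 0 0 0 1;0 0 0 0 0 0 1'
python3 g.py .5018 -.1743 .23 -.168;python3 g.py .5708 -.186 .23 -.168
```

```text
time_s: 12.95
tool_pos: [0.4845, 0.1111, 0.0579]
tcp_rot: [3.113, 0.418, 0.004]
wrist_force: [0.5, 0.5, -0.7]
width: 0.0493
grip_force: 62.2
time_s: 13.15
tool_pos: [0.4839, 0.1112, 0.0572]
tcp_rot: [3.113, 0.418, 0.002]
wrist_force: [-0.4, -0.4, 1.2]
width: 0.0495
grip_force: 62.5
t13.15 pos [0.4839 0.1112 0.0572] shift(after turn) [ 0.2179  0.9284 -0.5759] shift(before) [-0.1931  0.934  -0.5757] turn [ 0.0001 -0.0007  0.29  ] w 0.049486009612854744
t13.15 pos [0.4839 0.1112 0.0572] shift(after turn) [ 0.4512  0.9284 -0.5759] shift(before) [ 0.0184  1.0323 -0.5755] turn [ 0.0001 -0.0007  0.29  ] w 0.049486009612854744
```

```bash
python3 -m crank '0 0 -.08 0 0 0 1;0 0 -.12 0 0 0 1;0 0 -.12 0 0 0 1;0 0 -.12 0 0 .097 1;0 0 -.1 0 0 .097 1;0 0 -.036 0 0 .096 1;.03 .06 0 0 0 0 1;.045 .095 0 0 0 0 1;.045 .095 0 0 0 0 1;.045 .095 0 0 0 0 1'
python3 -m crank '.045 .095 0 0 0 0 1;.045 .095 0 0 0 0 1;.045 .095 0 0 0 0 1;.045 .095 0 0 0 0 1;.045 .095 0 0 0 0 1;.045 .095 0 0 0 0 1;.016 .013 0 0 0 0 1;0 0 0 0 0 0 1;0 0 0 0 0 0 1'
python3 g.py .5708 -.186 .073 -.168
```

```text
time_s: 14.15
tool_pos: [0.5151, 0.0, 0.2297]
tcp_rot: [3.131, -0.263, 0.0]
wrist_force: [0.2, 0.3, -1.4]
width: 0.0493
grip_force: 62.3
time_s: 15.05
tool_pos: [0.57, -0.1849, 0.2293]
tcp_rot: [-3.129, 0.263, 0.002]
wrist_force: [0.1, 0.5, -0.8]
width: 0.0491
grip_force: 62.4
t15.05 pos [ 0.57   -0.1849  0.2293] shift(after turn) [0.0033 0.0032 0.5211] shift(before) [0.004  0.0037 0.5211] turn [-0.0007  0.0008  0.    ] w 0.049071958639570146
```

```bash
python3 -m crank '.003 .003 .08 0 0 0 1;0 0 .1 0 0 0 1;0 0 .1 0 0 0 1;0 0 .1 0 0 0 1;0 0 .08 0 0 0 1;0 0 .035 0 0 0 1;0 0 0.01 0 0 0 1;0 0 0.006 0 0 0 1;0 0 0.006 0 0 0 1;0 0 0 0 0 0 1'
python3 g.py .5708 -.186 .073 -.168
```

```text
time_s: 16.05
tool_pos: [0.5718, -0.1872, 0.0755]
tcp_rot: [3.13, -0.264, 0.003]
wrist_force: [-0.1, -0.5, -0.7]
width: 0.0492
grip_force: 62.4
t16.05 pos [ 0.5718 -0.1872  0.0755] shift(after turn) [-0.004  -0.0032  0.0084] shift(before) [-0.004  -0.0033  0.0084] turn [ 0.0004 -0.0013 -0.0001] w 0.04916391045109666
```

```bash
python3 -m crank '0 0 0.006 0 0 0 1;0 0 0.004 0 0 0 1;0 0 0 0 0 0 1;0 0 0 0 0 0 1'
```

```text
time_s: 16.45
tool_pos: [0.5719, -0.1873, 0.0733]
tcp_rot: [3.13, -0.264, 0.004]
wrist_force: [-1.5, 1.0, 6.1]
width: 0.0491
grip_force: 63.5
```

```bash
python3 -m crank '0 0 0 0 0 0 .3;0 0 0 0 0 0 0;0 0 0 0 0 0 0;0 0 -.05 0 0 0 0;0 0 -.1 0 0 0 0;0 0 -.12 0 0 0 0;0 0 -.12 0 0 0 0;0 0 -.1 0 0 0 0;0 0 0 0 0 -.09 0;0 0 0 0 0 -.09 0'
python3 -m crank '0 0 0 0 0 -.09 0;0 0 0 0 0 -.09 0;0 0 0 0 0 -.075 0;0 0 0 0 0 0 0'
python3 g.py .44 .26 .2 .485
python3 -c "
from h import *
print(bot.observe()['joints'])"
```

```text
time_s: 17.45
tool_pos: [0.5717, -0.1872, 0.2199]
tcp_rot: [3.136, 0.168, 0.004]
wrist_force: [0.4, 0.3, -0.3]
width: 0.0856
grip_force: 0.0
time_s: 17.85
tool_pos: [0.5711, -0.1869, 0.2182]
tcp_rot: [-3.05, -0.753, 0.001]
wrist_force: [-0.1, 0.5, 0.3]
width: 0.0853
grip_force: 0.0
t17.85 pos [ 0.5711 -0.1869  0.2182] shift(after turn) [ 0.308  -1.5217  0.0607] shift(before) [ 0.3065 -1.522   0.061 ] turn [-0.0002  0.0002 -0.0006] w 0.08533052153050864
[-0.432   0.3375  1.5103 -0.0001  1.2942  0.6547]
```

```bash
python3 -m crank '.023 -.11 0 0 0 0 0;.023 -.117 0 0 0 0 0;.023 -.117 0 0 0 0 0;.023 -.117 0 0 0 0 0;.023 -.117 0 0 0 0 0;.023 -.117 0 0 0 0 0;.023 -.117 0 0 0 0 0;.023 -.117 0 0 0 0 0;.023 -.117 0 0 0 0 0;.023 -.117 0 0 0 0 0'
python3 -m crank '.023 -.117 0 0 0 0 0;.023 -.117 0 0 0 0 0;.023 -.117 0 0 0 0 0;0 0 0 0 .09 0 0;0 0 0 0 .09 0 0;0 0 0 0 .09 0 0;0 0 0 0 .08 0 0;0 0 0 0 0 0 0'
python3 g.py .44 .26 .2 .485
python3 -c "
from h import *
s=bot.observe();print(s['joints'],Ro.from_rotvec(s['tcp_rot']).as_matrix())"
```

```text
time_s: 18.85
tool_pos: [0.4692, 0.1552, 0.2185]
tcp_rot: [3.051, 0.749, 0.0]
wrist_force: [-0.4, -0.0, 0.0]
width: 0.0854
grip_force: 0.0
time_s: 19.65
tool_pos: [0.4335, 0.2547, 0.2151]
tcp_rot: [-2.838, -0.697, -0.75]
wrist_force: [-1.0, 0.7, -0.5]
width: 0.0856
grip_force: 0.0
t19.65 pos [0.4335 0.2547 0.2151] shift(after turn) [ 0.0274 -0.0054  0.0503] shift(before) [-0.0011 -0.0053  0.0572] turn [-0.0011 -0.3451 -0.0022] w 0.08564524978241198
[ 0.3452 -0.0186  2.0935  0.1321  0.5573  1.3404] [[ 0.7705  0.4637  0.4374]
 [ 0.402  -0.886   0.2313]
 [ 0.4948 -0.0024 -0.869 ]]
```

```bash
cat > k.py <<'E'
from h import *
from scipy.optimize import least_squares
D=[([-1.233,.2759,1.5049,0,1.3607,-.121],[.2547,-.5156,.2563]),([-.432,.3375,1.5103,-.0001,1.2942,.6547],[.5711,-.1869,.2182]),([.3452,-.0186,2.0935,.1321,.5573,1.3404],[.4335,.2547,.2151])]
def fk(q,L):
    H,L1,L2,d6,lat=L
    Rz=lambda a:Ro.from_euler("z",a);Ry=lambda a:Ro.from_euler("y",a)
    A=Rz(q[0]);B=A*Ry(q[1]);C=B*Ry(q[2]);E=C*Rz(q[3])*Ry(q[4])
    return np.array([0,0,H])+A.apply([0,lat,0])+B.apply([0,0,L1])+C.apply([0,0,L2])+E.apply([0,0,d6]),E*Rz(q[5]+np.pi/2)
L=least_squares(lambda L:np.r_[np.concatenate([fk(q,L)[0]-p for q,p in D]),1e-3*(L-[.3,.4,.4,.25,.07])],[.3,.4,.4,.25,.07]).x
lo=np.array([-2.89,-.75,.22,-1.18,.11,-2.7]);hi=np.array([2.89,2.08,2.7,4.32,2.71,2.7])
def ik(pos,a,pitch,q0=(.35,0,2.,.13,.6,1.3)):
    R=Ro.from_euler("z",a)*Ro.from_euler("x",np.pi)*Ro.from_euler("y",pitch)
    def f(q):
        p,r=fk(q,L);return np.r_[(p-pos)*5,(R.inv()*r).as_rotvec()]
    o=least_squares(f,np.clip(q0,lo+.01,hi-.01),bounds=(lo,hi));return o.x,np.abs(o.fun).max()
if __name__=="__main__":
    print(L)
    for q,p in D: print(fk(q,L)[0]-p)
    for nm,pos,a in(("here",[.455,.268,.03],.485),("mid",[.53,.14,.03],.26),("far",[.58,.15,.03],.26),("far.485",[.53,.14,.03],.485)):
        for t in(45,30,20,0,-30,-45,-60,-70): 
            q,e=ik(pos,a,np.radians(t)); print(nm,t,q,round(e,4))
E
python3 k.py
```

```text
[0.0322 0.655  0.398  0.3227 0.0698]
[-0.0007  0.0031  0.0004]
[ 0.0026 -0.0008  0.0004]
[ 0.0005 -0.0006 -0.0008]
here 45 [ 0.3337  0.3409  2.6159  2.9526  0.6032 -1.522 ] 0.0
here 30 [ 0.3487  0.2759  2.4059  2.313   0.11   -0.8623] 0.0162
here 20 [0.377  0.2867 2.2488 0.1431 0.2614 1.3309] 0.0
here 0 [0.3998 0.3863 1.9867 0.     0.7686 1.4856] 0.0
here -30 [ 0.4198  0.6202  1.6481 -0.0331  1.3961  1.5201] 0.0
here -45 [ 0.4256  0.7492  1.5123 -0.0422  1.6645  1.5248] 0.0
here -60 [ 0.4294  0.8759  1.4073 -0.051   1.9045  1.5263] 0.0
here -70 [ 0.431   0.9564  1.3579 -0.0571  2.048   1.526 ] 0.0
mid 45 [ 0.0372  0.3527  2.571   2.8499  0.5745 -1.4828] 0.0
mid 30 [ 0.0661  0.2947  2.3529  1.7956  0.11   -0.3943] 0.01
mid 20 [0.0977 0.3093 2.2074 0.1976 0.2854 1.2284] 0.0
mid 0 [0.1306 0.4099 1.9418 0.     0.7899 1.4414] 0.0
mid -30 [ 0.1601  0.6444  1.5937 -0.0504  1.4252  1.4916] 0.0
mid -45 [ 0.1688  0.7736  1.4524 -0.065   1.6986  1.4979] 0.0
mid -60 [ 0.1744  0.9004  1.3423 -0.0796  1.9435  1.4989] 0.0
mid -70 [ 0.1768  0.9805  1.2902 -0.09    2.0898  1.4975] 0.0
far 45 [ 0.0595
[... 283 characters left out ...]
r -45 [ 0.1705  0.8389  1.2925 -0.0648  1.7931  1.4931] 0.0
far -60 [ 0.1758  0.9673  1.1668 -0.0823  2.0518  1.4905] 0.0
far -70 [ 0.178   1.0476  1.1061 -0.0958  2.2064  1.4857] 0.0
far.485 45 [-0.1111  0.359   2.5487  2.3666  0.6033 -1.3393] 0.0
far.485 30 [-0.013   0.3004  2.3362  1.4268  0.2437 -0.2917] 0.0
far.485 20 [0.0432 0.3132 2.2    0.4507 0.3424 0.7249] 0.0
far.485 0 [ 0.1306  0.4099  1.9418 -0.      0.7899  1.2164] 0.0
far.485 -30 [ 0.2107  0.6405  1.6023 -0.1377  1.4075  1.3543] 0.0
far.485 -45 [ 0.2342  0.7686  1.4648 -0.1774  1.6761  1.3728] 0.0
far.485 -60 [ 0.2498  0.8946  1.3577 -0.2162  1.9168  1.3772] 0.0
far.485 -70 [ 0.2563  0.9744  1.3071 -0.2438  2.0607  1.3749] 0.0
```

```bash
python3 - <<'E'
from k import *
for nm,pos,a in(("here",[.4625,.272,.035],2.056),("mid",[.5,.13,.03],2.056),("midhi",[.5,.13,.15],2.056),):
    q0=(.3,.3,1.9,0,.8,0)
    for t in(0,20,45,55,-20,-45,-55):
        q,e=ik(pos,a,np.radians(t),q0); print(nm,t,q,round(e,4))
E
python3 g.py .4625 .272 .18 2.056
```

```text
here 0 [ 0.4012  0.3904  1.9612  0.      0.7901 -0.084 ] 0.0
here 20 [ 0.1981  0.4207  1.9728  0.4327  0.8983 -0.5846] 0.0
here 45 [ 0.0006  0.5502  1.986   0.7488  1.1659 -0.9909] 0.0
here 55 [-0.0541  0.6234  1.9902  0.8227  1.2833 -1.1032] 0.0
here -20 [ 0.6059  0.4322  1.95   -0.465   0.8591  0.4449] 0.0
here -45 [ 0.8084  0.569   1.9388 -0.8411  1.1188  0.8967] 0.0
here -55 [ 0.8653  0.6424  1.9356 -0.9334  1.2424  1.0191] 0.0
mid 0 [ 0.1189  0.3729  2.0119 -0.      0.7567 -0.3663] 0.0
mid 20 [-0.068   0.4378  1.9571  0.3613  0.9672 -0.7927] 0.0
mid 45 [-0.2325  0.5931  1.8994  0.5887  1.2847 -1.0762] 0.0
mid 55 [-0.2758  0.6695  1.8817  0.6449  1.4081 -1.15  ] 0.0
mid -20 [ 0.3305  0.3823  2.0679 -0.5441  0.7114  0.2652] 0.0
mid -45 [ 0.5646  0.5037  2.129  -1.0617  0.9395  0.9252] 0.0
mid -55 [ 0.6344  0.5809  2.148  -1.1717  1.074   1.1027] 0.0
midhi 0 [ 0.1189  0.2532  1.8253 -0.      1.063  -0.3663] 0.0
midhi 20 [-0.068   0.3176  1.7829  0.3122  1.2453 -0.6843] 0.0
midhi 45 [-0.2325  0.4588  1.763   0.5629  1.5122 -0.9269] 0.0
midhi 55 [-0.2758  0.527   1.7662  0.6358  1.6154 -0.9958] 0.0
midhi -20 [ 0.3305  0.2502  1.8867 -0.416   0.9902  0.0733] 0.0
midhi -45 [ 0.5646  0.3406  1.9801 -0.9033  1.1141  0.6221] 0.0
midhi -55 [ 0.6344  0.4031  2.0196 -1.0456  1.2117  0.8015] 0.0
t19.65 pos [0.4335 0.2547 0.2151] shift(after turn) [0.0058 0.1124 0.1169] shift(before) [ 0.0398 -0.0058  0.1572] turn [ 0.2698 -0.2714 -1.024 ] w 0.08564524978241198
```

```bash
python3 -m crank '0 0 0 0 -.088 0 0;0 0 0 0 -.088 0 0;0 0 0 0 -.088 0 0;0 0 0 0 -.088 0 0;0 0 0 0 0 -.095 0;0 0 0 0 0 -.095 0;0 0 0 0 0 -.095 0;0 0 0 0 0 -.095 0;0 0 0 0 0 -.095 0;0 0 0 0 0 -.095 0'
python3 -m crank '0 0 0 0 0 -.095 0;0 0 0 0 0 -.095 0;0 0 0 0 0 -.095 0;0 0 0 0 0 -.095 0;0 0 0 0 0 -.095 0;0 0 0 0 .088 0 0;0 0 0 0 .088 0 0;0 0 0 0 .088 0 0;0 0 0 0 .088 0 0;0 0 0 0 .088 0 0'
python3 -m crank '0 0 0 0 .084 0 0;0 0 0 0 0 0 0'
python3 g.py .4998 .2014 .1077 2.056 .7854
python3 -c "
from h import *
s=bot.observe();print(s['joints'])"
```

```text
time_s: 20.65
tool_pos: [0.4409, 0.2572, 0.2192]
tcp_rot: [2.46, 1.954, -0.006]
wrist_force: [0.3, -0.1, 0.9]
width: 0.0853
grip_force: 0.0
time_s: 21.65
tool_pos: [0.4416, 0.2562, 0.2198]
tcp_rot: [-1.316, -2.168, -0.451]
wrist_force: [-0.1, -0.8, -1.3]
width: 0.0856
grip_force: 0.0
time_s: 21.85
tool_pos: [0.4417, 0.2543, 0.2163]
tcp_rot: [-1.26, -2.061, -0.512]
wrist_force: [-0.2, -0.4, 0.4]
width: 0.0851
grip_force: 0.0
t21.85 pos [0.4417 0.2543 0.2163] shift(after turn) [-0.4303  0.089   0.0817] shift(before) [-0.4293  0.0945  0.0808] turn [-0.0005 -0.0014 -0.0085] w 0.08506154681376539
[-0.0502  0.3612  1.7546  0.6561  1.5145 -0.73  ]
```

```bash
python3 -m crank '-.086 .018 .016 0 0 -.008 0;-.086 .018 .016 0 0 0 0;-.086 .018 .016 0 0 0 0;-.086 .018 .016 0 0 0 0;-.086 .018 .016 0 0 0 0;0 0 0 0 0 0 0;0 0 0 0 0 0 0'
python3 g.py .4668 .2639 .037 2.056 .7854
python3 - <<'E'
from h import *
r=bot.read_camera("scene");t=bot.read_camera("top"); cv2.imwrite("pics/c3.png",np.hstack([cv2.resize(r["pixels"][180:420,120:440],(400,300)),cv2.resize(t["pixels"][150:330,130:370],(400,300))]))
E
```

```text
time_s: 22.55
tool_pos: [0.4984, 0.2047, 0.1111]
tcp_rot: [-1.242, -2.076, -0.521]
wrist_force: [-0.4, 0.6, 0.4]
width: 0.0856
grip_force: 0.0
t22.55 pos [0.4984 0.2047 0.1111] shift(after turn) [-0.0165 -0.0013  0.3328] shift(before) [-0.0166 -0.0012  0.3328] turn [-0.0003 -0.0002  0.0048] w 0.08560323419533186
```

View pics/c3.png

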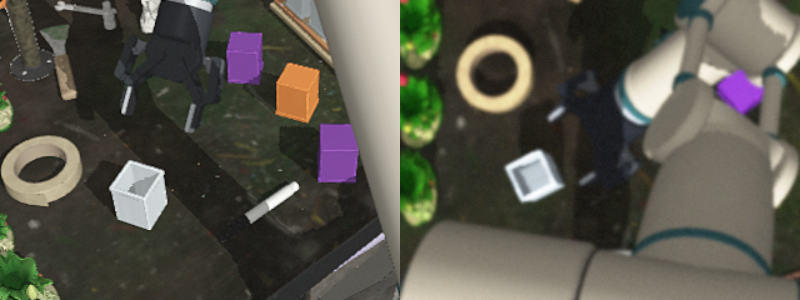

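The picture shows the gripper to the right of the upturned tin, tilted and with its jaws in line with it (tin at (138,195) in the left half, (533,175) in the right). The tape and marker haven't moved. Approaching now.

```bash
python3 -m crank '-.016 -.001 .07 0 0 .004 0;0 0 .09 0 0 0 0;0 0 .09 0 0 0 0;0 0 .06 0 0 0 0;0 0 .022 0 0 0 0;0 0 0 0 0 0 0;0 0 0 0 0 0 .3;0 0 0 0 0 0 1;0 0 0 0 0 0 1;0 0 0 0 0 0 1'
python3 -m crank '0 0 0 0 0 0 1;0 0 0 0 0 0 1;0 0 0 0 0 0 1'
python3 g.py .4668 .2639 .037 2.056 .7854
```

```text
time_s: 23.65
tool_pos: [0.4675, 0.2629, 0.0373]
tcp_rot: [-1.249, -2.072, -0.521]
wrist_force: [0.2, -2.2, 4.1]
width: 0.0494
grip_force: 55.1
time_s: 23.95
tool_pos: [0.4675, 0.263, 0.0373]
tcp_rot: [-1.249, -2.072, -0.521]
wrist_force: [1.3, -2.7, 5.7]
width: 0.0494
grip_force: 55.5
t23.95 pos [0.4675 0.263  0.0373] shift(after turn) [ 0.0018 -0.0007  0.0034] shift(before) [ 0.0018 -0.0007  0.0034] turn [ 0.0016 -0.0003  0.001 ] w 0.0493603529862356
```

```bash
python3 -m crank '.047 0 -.047 0 0 0 1;-.019 -.022 -.1 0 0 0 1;-.019 -.022 -.106 0 0 0 1;-.019 -.022 -.106 0 0 0 1;-.019 -.022 -.106 0 0 0 1;-.019 -.022 -.106 0 0 0 1;0 0 0 0 -.06 0 1;0 0 0 0 -.087 0 1;0 0 0 0 -.087 0 1;0 0 0 0 -.087 0 1'
python3 -m crank '0 0 0 0 -.087 0 1;0 0 0 0 -.087 0 1;0 0 0 0 -.087 0 1;0 0 0 0 -.087 0 1;0 0 0 0 -.087 0 1;0 0 0 0 -.087 0 1;0 0 0 0 -.087 0 1;0 0 0 0 -.087 0 1;0 0 0 0 -.03 0 1;0 0 0 0 0 0 1'
python3 g.py .5 .13 .045 2.056 -.7854
```

```text
time_s: 24.95
tool_pos: [0.4991, 0.1308, 0.1476]
tcp_rot: [-1.488, -2.463, -0.227]
wrist_force: [1.0, 0.3, -1.4]
width: 0.0495
grip_force: 55.5
time_s: 25.95
tool_pos: [0.4974, 0.1327, 0.1455]
tcp_rot: [1.247, 2.075, -0.519]
wrist_force: [-0.2, -0.1, -0.7]
width: 0.0493
grip_force: 55.5
t25.95 pos [0.4974 0.1327 0.1455] shift(after turn) [0.2284 0.0037 0.2453] shift(before) [0.2281 0.0046 0.2456] turn [-0.0002 -0.0009  0.0026] w 0.04932629489373255
```

```bash
python3 -m crank '.04 0 .04 0 0 0 1;.06 .003 .06 0 0 0 1;.06 0 .06 0 0 0 1;.05 0 .06 0 0 0 1;.018 0 .018 0 0 0 1;.007 0 .007 0 0 0 1;.005 0 .005 0 0 0 1;0 0 0 0 0 0 1'; python3 -m crank '.005 0 .005 0 0 0 1;.005 0 .005 0 0 0 1;0 0 0 0 0 0 1'
```

```text
time_s: 26.75
tool_pos: [0.501, 0.1305, 0.0442]
tcp_rot: [1.251, 2.071, -0.514]
wrist_force: [-0.8, 0.7, -1.2]
width: 0.0498
grip_force: 55.6
time_s: 27.05
tool_pos: [0.5004, 0.1304, 0.0393]
tcp_rot: [1.25, 2.072, -0.515]
wrist_force: [0.2, -0.1, -1.7]
width: 0.0494
grip_force: 55.6
```

```bash
python3 -m crank '.005 0 .005 0 0 0 1;.004 0 .004 0 0 0 1;0 0 0 0 0 0 1'; python3 -m crank '.003 0 .003 0 0 0 1;0 0 0 0 0 0 1'
```

```text
time_s: 27.35
tool_pos: [0.5007, 0.1303, 0.0368]
tcp_rot: [1.249, 2.069, -0.516]
wrist_force: [-3.7, 2.8, 7.9]
width: 0.0496
grip_force: 56.9
time_s: 27.55
tool_pos: [0.5007, 0.1303, 0.0367]
tcp_rot: [1.249, 2.067, -0.516]
wrist_force: [-6.9, 5.4, 16.4]
width: 0.0495
grip_force: 57.6
```

```bash
python3 - <<'E'
from h import *
r=bot.read_camera("scene"); cv2.imwrite("pics/c4.png",cv2.resize(r["pixels"][170:380,180:460],(800,600)))
E
```

```text
(no output)
```

View pics/c4.png

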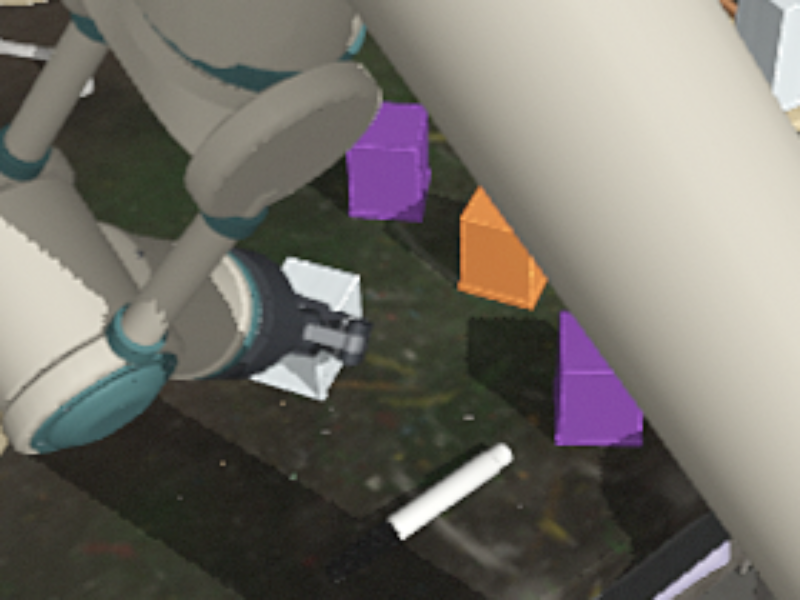

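The tin is lying on its side in the gripper at about (310,330) in the picture, touching the bench. I'll release, back off, swing the tool round and grasp again.

```bash
python3 -m crank '0 0 0 0 0 0 .3;0 0 0 0 0 0 0;0 0 0 0 0 0 0;0 0 -.05 0 0 0 0;0 0 -.1 0 0 0 0;0 0 -.12 0 0 0 0;0 0 -.1 0 0 0 0;-.06 0 -.06 0 0 0 0;-.06 0 -.06 0 0 0 0;0 0 0 0 .07 0 0'
python3 -m crank '0 0 0 0 .09 0 0;0 0 0 0 .09 0 0;0 0 0 0 .09 0 0;0 0 0 0 .09 0 0;0 0 0 0 .09 0 0;0 0 0 0 .09 0 0;0 0 0 0 .09 0 0;0 0 0 0 .09 0 0;0 0 0 0 .09 0 0;0 0 0 0 .09 0 0'
python3 -m crank '0 0 0 0 .02 0 0;0 0 0 0 0 0 0'
python3 g.py .5369 .0619 .111 2.056 .698
python3 - <<'E'
from h import *
r=bot.read_camera("scene");t=bot.read_camera("top"); cv2.imwrite("pics/c5.png",np.hstack([cv2.resize(r["pixels"][180:420,120:440],(400,300)),cv2.resize(t["pixels"][150:330,190:430],(400,300))]))
for c,(u,v) in dict(scene=(300,290),top=(279,248)).items():
    d=bot.trace("short_tin",c)+bot.trace("upturned_tin",c); print(c,[(np.round(x["box"]),round(x["confidence"],2)) for x in d])
E
```

```text
time_s: 28.6
tool_pos: [0.4634, 0.2022, 0.1651]
tcp_rot: [1.299, 2.162, -0.454]
wrist_force: [-0.3, 0.1, -0.3]
width: 0.0851
grip_force: 0.0
time_s: 29.6
tool_pos: [0.4643, 0.1998, 0.1651]
tcp_rot: [-1.302, -2.165, -0.463]
wrist_force: [0.4, 0.7, -1.1]
width: 0.0856
grip_force: 0.0
time_s: 29.8
tool_pos: [0.4639, 0.1992, 0.163]
tcp_rot: [-1.293, -2.141, -0.472]
wrist_force: [-0.3, 0.8, -0.5]
width: 0.0856
grip_force: 0.0
t29.80 pos [0.4639 0.1992 0.163 ] shift(after turn) [-0.5085  0.0019 -0.2004] shift(before) [-0.508   0.0024 -0.2017] turn [ 0.0001 -0.0017 -0.0006] w 0.08559096534634436
scene [(array([371., 168., 399., 214.]), 0.92), (array([375., 282., 410., 326.]), 0.8), (array([342., 231., 375., 278.]), 0.79), (array([267., 261., 307., 311.]), 0.92)]
top [(array([323., 242., 351., 265.]), 0.64), (array([395., 198., 427., 229.]), 0.59)]
```

View pics/c5.png

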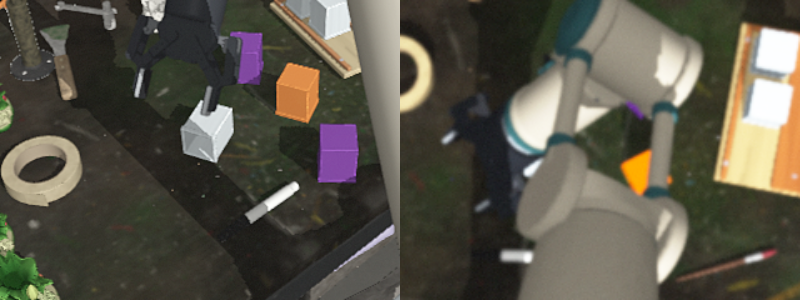

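Left half: the tin lies on its side at (207,132) with its mouth facing left, as planned. Moving to the pre-grasp pose, and checking the predicted tin position against its box.

```bash
python3 -m crank '-.06 0 -.024 0 0 0 0;-.09 0 -.035 0 0 0 0;-.09 0 -.035 0 0 0 0;-.09 0 -.035 0 0 0 0;-.09 0 -.035 0 0 0 0;-.088 .002 -.036 0 0 0 0;0 0 0 0 0 0 0'
python3 - <<'E'
from h import *
r=bot.read_camera("scene")
d=[x for x in bot.trace("upturned_tin","scene")+bot.trace("short_tin","scene") if abs(x["box"][0]-267)<15]
Z=np.zeros((480,640),bool)
P=np.array([.5027,.1266,2.056]); uv=project(box(P,.065,.05,.05),r);print("pred",uv.min(0),uv.max(0))
if d: print(np.round(d[0]["box"]),*fit(P,(.065,.05,.05),[(r,d[0]["region"],Z)]))
E
python3 g.py .5069 .1187 .0346 2.056 .698
```

```text
time_s: 30.8
tool_pos: [0.5391, 0.0589, 0.1092]
tcp_rot: [-1.297, -2.143, -0.473]
wrist_force: [0.4, 0.7, 0.2]
width: 0.0854
grip_force: 0.0
pred [264.6169 260.9014] [306.1081 311.001 ]
[266. 259. 307. 309.] [0.5048 0.1252 2.0705] 0.04742570836212854
t30.95 pos [0.5366 0.0626 0.1112] shift(after turn) [-0.0019 -0.0003  0.3317] shift(before) [-0.0029 -0.0006  0.3317] turn [ 0.0005 -0.002   0.0003] w 0.08544512034298068
```

Prediction and picture agree to about 2 mm. Grasping.

```bash
python3 -m crank '0 0 .07 0 0 0 0;0 0 .09 0 0 0 0;0 0 .09 0 0 0 0;0 0 .06 0 0 0 0;0 0 .02 0 0 0 0;0 0 0 0 0 0 0;0 0 0 0 0 0 .3;0 0 0 0 0 0 1;0 0 0 0 0 0 1;0 0 0 0 0 0 1'
python3 -m crank '0 0 0 0 0 0 1;0 0 0 0 0 0 1'
python3 g.py .49 .16 .15 2.056 .698
```

```text
time_s: 31.95
tool_pos: [0.5081, 0.1185, 0.0363]
tcp_rot: [-1.293, -2.144, -0.475]
wrist_force: [1.8, -2.3, 5.0]
width: 0.0497
grip_force: 62.7
time_s: 32.15
tool_pos: [0.5081, 0.1185, 0.0363]
tcp_rot: [-1.292, -2.144, -0.475]
wrist_force: [1.4, -3.1, 6.0]
width: 0.0494
grip_force: 62.8
t32.15 pos [0.5081 0.1185 0.0363] shift(after turn) [ 0.3587  0.0111 -0.1936] shift(before) [ 0.359   0.0121 -0.1931] turn [ 0.0018 -0.0009  0.0009] w 0.04942110008776804
```

```bash
python3 -m crank '.054 0 -.064 0 0 0 1;.076 .003 -.033 0 0 0 1;.076 .003 -.033 0 0 0 1;.076 .003 -.033 0 0 0 1;.076 .003 -.032 0 0 0 1;0 0 0 0 -.06 0 1;0 0 0 0 -.087 0 1;0 0 0 0 -.087 0 1;0 0 0 0 -.087 0 1;0 0 0 0 -.087 0 1'
python3 -m crank '0 0 0 0 -.087 0 1;0 0 0 0 -.087 0 1;0 0 0 0 -.087 0 1;0 0 0 0 -.087 0 1;0 0 0 0 -.087 0 1;0 0 0 0 -.087 0 1;0 0 0 0 -.087 0 1;0 0 0 0 -.03 0 1;0 0 0 0 0 0 1;0 0 0 0 0 0 1'
python3 g.py .49 .16 .048 2.056 -.873
```

```text
time_s: 33.15
tool_pos: [0.4895, 0.1597, 0.1501]
tcp_rot: [-1.587, -2.629, -0.07]
wrist_force: [-0.6, 0.6, -1.2]
width: 0.0495
grip_force: 62.1
time_s: 34.15
tool_pos: [0.4893, 0.1601, 0.1491]
tcp_rot: [1.208, 2.002, -0.56]
wrist_force: [0.0, -0.2, -0.9]
width: 0.0497
grip_force: 62.2
t34.15 pos [0.4893 0.1601 0.1491] shift(after turn) [0.2573 0.002  0.2177] shift(before) [0.2564 0.0018 0.2187] turn [ 0.0003 -0.0027 -0.0002] w 0.04970010692650121
```

```bash
python3 -m crank '.04 0 .034 0 0 0 1;.065 .002 .055 0 -.002 0 1;.065 0 .055 0 0 0 1;.06 0 .051 0 0 0 1;.022 0 .018 0 0 0 1;.006 0 .005 0 0 0 1;.005 0 .004 0 0 0 1;0 0 0 0 0 0 1'; python3 -m crank '.005 0 .004 0 0 0 1;.004 0 .003 0 0 0 1;0 0 0 0 0 0 1'
```

```text
time_s: 34.95
tool_pos: [0.4907, 0.1603, 0.0471]
tcp_rot: [1.207, 1.997, -0.559]
wrist_force: [0.3, 0.6, -0.3]
width: 0.0495
grip_force: 62.1
time_s: 35.25
tool_pos: [0.4902, 0.1604, 0.043]
tcp_rot: [1.206, 1.998, -0.561]
wrist_force: [0.0, -0.9, -1.4]
width: 0.0495
grip_force: 62.2
```

```bash
python3 -m crank '.005 0 .004 0 0 0 1;.002 0 .002 0 0 0 1;0 0 0 0 0 0 1'; python3 -m crank '.003 0 .003 0 0 0 1;0 0 0 0 0 0 1'
```

```text
time_s: 35.55
tool_pos: [0.4904, 0.1602, 0.0422]
tcp_rot: [1.204, 1.994, -0.562]
wrist_force: [-3.5, 4.8, 10.5]
width: 0.0492
grip_force: 63.5
time_s: 35.75
tool_pos: [0.4904, 0.1602, 0.0421]
tcp_rot: [1.204, 1.993, -0.562]
wrist_force: [-8.2, 7.7, 18.2]
width: 0.0495
grip_force: 64.5
```

```bash
python3 -m crank '0 0 0 0 0 0 .3;0 0 0 0 0 0 0;0 0 0 0 0 0 0;0 0 -.05 0 0 0 0;0 0 -.1 0 0 0 0;0 0 -.12 0 0 0 0;0 0 -.1 0 0 0 0;-.077 0 -.065 0 0 0 0;-.077 0 -.065 0 0 0 0;0 0 0 0 .07 0 0'
python3 -m crank '0 0 0 0 .085 0 0;0 0 0 0 .085 0 0;0 0 0 0 .085 0 0;0 0 0 0 .085 0 0;0 0 0 0 .085 0 0;0 0 0 0 .087 0 0;0 0 0 0 0 0 0;0 0 0 0 0 0 0'
python3 g.py .4956 .1502 .17 2.056
python3 - <<'E'
from h import *
r=bot.read_camera("scene");t=bot.read_camera("top"); cv2.imwrite("pics/c6.png",np.hstack([cv2.resize(r["pixels"][180:420,120:440],(400,300)),cv2.resize(t["pixels"][150:330,190:430],(400,300))]))
P=np.array([.4956,.1502,.485]);uv=project(box(P,.05,.05,.065),r);print("pred",uv.min(0),uv.max(0))
d=bot.trace("short_tin","scene"); print([np.round(x["box"]) for x in d])
d=[x for x in d if np.abs(np.r_[uv.min(0),uv.max(0)]-x["box"]).max()<15]
if d: print(fit(P,(.05,.05,.065),[(r,d[0]["region"],np.zeros((480,640),bool))]))
E
```

```text
time_s: 36.75
tool_pos: [0.45, 0.2381, 0.1723]
tcp_rot: [1.256, 2.088, -0.502]
wrist_force: [0.7, -0.9, -1.1]
width: 0.0858
grip_force: 0.0
time_s: 37.55
tool_pos: [0.4501, 0.235, 0.1707]
tcp_rot: [1.624, 2.687, -0.001]
wrist_force: [0.4, 0.5, 0.2]
width: 0.0849
grip_force: 0.0
t37.55 pos [0.4501 0.235  0.1707] shift(after turn) [-0.3207  0.0023  0.0024] shift(before) [-0.3207  0.0028  0.003 ] turn [ 0.0003  0.0012 -0.001 ] w 0.08490373651976903
pred [257.1998 265.4102] [296.9403 316.8053]
[array([342., 232., 375., 275.]), array([374., 281., 408., 326.]), array([368., 170., 398., 212.]), array([303., 205., 334., 248.]), array([435., 156., 470., 213.])]
```

View pics/c6.png

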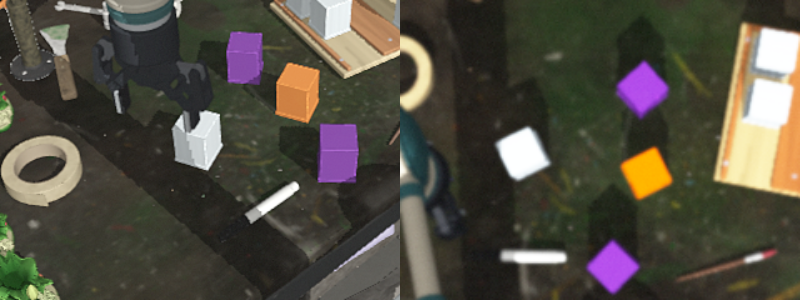

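The tin now stands mouth down at (198,140) in the left half and (523,153) in the right. Next is an ordinary pick from above.

```bash
python3 -m crank '-.07 0 0 0 0 0 0;-.09 .002 0 0 0 0 0;-.09 0 0 0 0 0 0;-.07 0 0 0 0 0 0;0 0 0 0 0 0 0;0 0 .1 0 0 0 0;0 0 .12 0 0 0 0;0 0 .11 0 0 0 0;0 0 .05 0 0 0 .2;0 0 0 0 0 0 .3'
python3 -m crank '0 0 0 0 0 0 1;0 0 0 0 0 0 1;0 0 0 0 0 0 1;0 0 0 0 0 0 1;0 0 0 0 0 0 1'
python3 g.py .5018 -.1743 .23 2.9736
```

```text
time_s: 38.7
tool_pos: [0.4928, 0.1522, 0.0541]
tcp_rot: [-1.617, -2.688, 0.005]
wrist_force: [0.1, 0.5, 0.3]
width: 0.0605
grip_force: 0.0
time_s: 39.2
tool_pos: [0.496, 0.1509, 0.0571]
tcp_rot: [1.622, 2.689, 0.003]
wrist_force: [0.7, -0.2, -0.7]
width: 0.049
grip_force: 62.7
t39.20 pos [0.496  0.1509 0.0571] shift(after turn) [-0.2003 -1.0655 -0.5762] shift(before) [-0.9682 -0.4871 -0.5769] turn [ 0.0013  0.001  -0.6118] w 0.048954161628701344
```

```bash
python3 -m crank '0 0 -.08 0 0 0 1;0 0 -.12 0 0 0 1;0 0 -.12 0 0 0 1;0 0 -.12 0 0 -.07 1;0 0 -.1 0 0 -.09 1;0 0 -.036 0 0 -.09 1;0 0 0 0 0 -.09 1;0 0 0 0 0 -.09 1;0 0 0 0 0 -.09 1;0 0 0 0 0 -.092 1'
python3 -m crank '-.014 -.08 0 0 0 0 1;-.021 -.11 0 0 0 0 1;-.021 -.11 0 0 0 0 1;-.021 -.11 0 0 0 0 1;-.021 -.11 0 0 0 0 1;-.021 -.11 0 0 0 0 1;-.021 -.11 0 0 0 0 1;-.021 -.11 0 0 0 0 1;-.021 -.11 0 0 0 0 1;-.018 -.105 0 0 0 0 1'
python3 -m crank '0 0 0 0 0 0 1;0 0 0 0 0 0 1'
python3 g.py .5018 -.1743 .075 2.9736
```

```text
time_s: 40.2
tool_pos: [0.4953, 0.1506, 0.2295]
tcp_rot: [0.255, 3.13, 0.001]
wrist_force: [0.3, 0.0, -1.2]
width: 0.0491
grip_force: 63.0
time_s: 41.2
tool_pos: [0.5011, -0.1758, 0.2294]
tcp_rot: [0.264, 3.129, 0.001]
wrist_force: [-0.1, -0.0, -1.1]
width: 0.0491
grip_force: 63.0
time_s: 41.4
tool_pos: [0.501, -0.1746, 0.2291]
tcp_rot: [0.266, 3.13, 0.002]
wrist_force: [-0.5, 0.6, -0.3]
width: 0.0493
grip_force: 63.0
t41.40 pos [ 0.501  -0.1746  0.2291] shift(after turn) [-0.0023  0.0016  0.5136] shift(before) [-0.0021  0.0008  0.5136] turn [ 0.001   0.0003 -0.0011] w 0.049258931962405376
```

```bash
python3 -m crank '0 0 .08 0 0 0 1;0 0 .1 0 0 0 1;0 0 .1 0 0 0 1;0 0 .1 0 0 0 1;0 0 .08 0 0 0 1;0 0 .035 0 0 0 1;0 0 0.01 0 0 0 1;0 0 0.006 0 0 0 1;0 0 0.006 0 0 0 1;0 0 0 0 0 0 1'
python3 -m crank '0 0 0.005 0 0 0 1;0 0 .002 0 0 0 1;0 0 0 0 0 0 1'
```

```text
time_s: 42.4
tool_pos: [0.5022, -0.1743, 0.075]
tcp_rot: [0.263, 3.128, -0.0]
wrist_force: [-0.5, -0.5, -0.4]
width: 0.0491
grip_force: 63.0
time_s: 42.7
tool_pos: [0.5019, -0.1743, 0.0725]
tcp_rot: [0.263, 3.129, 0.0]
wrist_force: [-0.3, -0.1, 3.0]
width: 0.049
grip_force: 63.4
```

```bash
python3 -m crank '0 0 0 0 0 0 .3;0 0 0 0 0 0 0;0 0 0 0 0 0 0;0 0 -.05 0 0 0 0;0 0 -.1 0 0 0 0;0 0 -.12 0 0 0 0;0 0 -.12 0 0 0 0;0 0 -.12 0 0 0 0;0 0 -.05 0 0 0 0;0 .1 0 0 0 0 0'
python3 -m crank '0 .12 0 0 0 0 0;0 .12 0 0 0 0 0;0 .12 0 0 0 0 0;0 .12 0 0 0 0 0;0 .12 0 0 0 0 0;0 .12 0 0 0 0 0;0 .12 0 0 0 0 0;0 .12 0 0 0 0 0;0 .1 0 0 0 0 0;0 0 0 0 0 0 0'
python3 - <<'E'
from h import *
r=bot.read_camera("scene");t=bot.read_camera("top")
cv2.imwrite("pics/end.png",np.hstack([cv2.resize(r["pixels"][110:270,310:510],(400,320),interpolation=2),cv2.resize(t["pixels"][155:285,365:495],(320,320),interpolation=2)]))
cv2.imwrite("pics/end2.png",np.hstack([cv2.resize(r["pixels"],(400,300)),cv2.resize(t["pixels"],(400,300))]))
E
```

```text
time_s: 43.7
tool_pos: [0.5081, -0.1476, 0.2432]
tcp_rot: [0.268, 3.122, -0.006]
wrist_force: [0.8, 0.2, 0.7]
width: 0.0856
grip_force: 0.0
time_s: 44.7
tool_pos: [0.5597, 0.1725, 0.2398]
tcp_rot: [0.257, 3.13, 0.004]
wrist_force: [-0.3, -0.5, 0.5]
width: 0.0856
grip_force: 0.0
```

View pics/end.png

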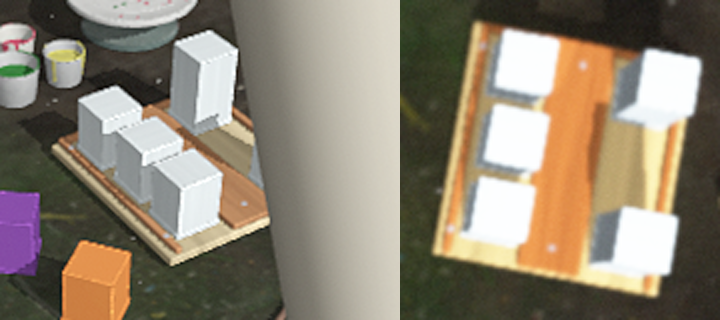

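View pics/end2.png

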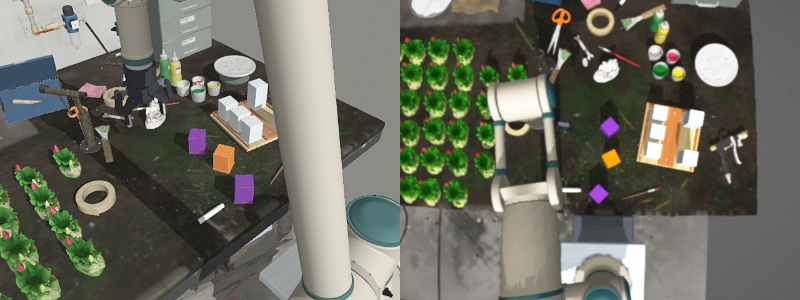

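The end pictures show three short tins in the left row and two tall tins in the right row, all square between the strips. The tape and marker are where they started, and the contact heights match tins sitting flat on the board floor.

```bash
python3 -c "
from station import bot
print(bot.hand_in())"
```

```text
the job is handed in; nothing more can be done
None
```

I handed the job in at about 45 s, without seeing the verdict. All three tins stand mouth down in their rows, with the upturned one turned over, and the last pictures show the two board tins, the tape and the marker where they were.

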